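# Reset the tripped overload relay

## Robot

A 6-joint arm with a two-finger parallel gripper is mounted at the origin on the work surface. World frame = base frame: x ahead of the robot, y to its left, z up, the work surface at z = 0. Lengths are in m, angles in degrees, forces in N, time in s.
With the tool pointing down it reaches from about 0.3 to 0.85 m from the base axis. Payload 4.2 kg.
Tool frame: the origin (TCP) lies midway between the tips of the shut fingers; the grasp point (between the pads) lies 19 mm behind it (manip.tcp_to_grasp is the distance from the TCP to the grasp point, in m); z points along the fingers, y is the line along which they close (so a half turn about z gives the same grasp; the last joint's range is limited). The gripper opens to 91 mm and grips with 3 to 60 N. Pads are 32 mm wide; open, the fingers measure 118 mm over their backs; the gripper's body (76 mm by 178 mm) begins 60 mm behind the grasp point.
Start: joints at [67.151, 18.312, 89.639, -0, 72.044, -1.146], TCP at [0.213, 0.534, 0.214] pointing down, gripper open.
Joint ranges: [-177.97, 177.97], [-48.28, 115.42], [12.27, 149.76], [-77.06, 257.06], [2.81, 150.46], [-146.56, 146.56]. Speed limits (degrees/s): [147.25, 147.25, 180, 180, 180, 180].

## Interface

Orientations are given as [roll, pitch, yaw] about the fixed x, y, z axes, in that order (R = Rz(yaw) Ry(pitch) Rx(roll)).
In Python, from workcell import manip, effector, planner, status, cams, ticket gives the robot as it stands. Calls block until the motion is done:
- manip.goto(position, orientation): joint-space move of the TCP to a pose.
- manip.line_to(position, feed=0.15, frame=None): straight line of the TCP; frame=None keeps the orientation; feed is the mean speed in m/s.
- manip.set_joints(angles): joint-space move.
- effector.open_jaws() and effector.grab(): open the fingers fully, or close them until they stop; the grip force is fixed at half the most.
- manip.sleep(seconds).
- planner.solve_ik(position, orientation): joint angles nearest the present ones, or None.
- status.sense(): the state.
- cams.capture(name): name is "scene" or "top" or "wrist"; returns a dict with "pixels" (400x640x3 uint8, red, green, blue), "z_map" (400x640 float32, m along the optical axis (not along the pixel's ray), 0 where there is no reading), "camera_matrix" (3x3 intrinsics, pixels), "R" (3x3) and "t" (3): a world point X has camera coordinates R X + t; the wrist camera has in their place "hand_eye" (4x4, takes a point from camera to tool coordinates, whose origin is the TCP and whose axes are the flange's). Camera axes: x right, y down, z forward; pixel columns grow to the right and rows downward; lengths in m; the calibration is good to about 2 mm. The wrist camera is an equidistant fisheye: a pixel r from the principal point sees the ray r / f radians off the axis. A picture is of the moment at which its call begins: read the wrist's pose just before it.
A pose or a line that the arm cannot do raises manip.MotionError and nothing moves.
- ticket.close_job(): hands the job in; it is judged then, once.
The state is a dict: "time_s": time; "joint_positions": joint angles; "qvel": joint speeds; "joint_torque": joint torques, N m; "tool_pos": TCP position; "eef_rot": TCP orientation; "ft_force": force on the tool from outside, world axes, zero at the start; "ft_torque": the same for the moment, N m; "opening": finger opening in m; "gripper_force": force on a finger pad.
Only numpy, scipy, OpenCV 4.12 (cv2) and the standard library are available. Lean on these libraries where they do the work, as an engineer would, in place of code of your own. Each camera call takes 0.05 s, during which the arm holds its last target. There are 200 camera calls.

## Task

Switch the panel's black rotary isolator fully off (a quarter turn clockwise), then take the stylus from its yellow stand, reach its rod through the hole in the cover of the tripped relay - the one with the orange window - and press the red reset button at the bottom fully down. Finish while still holding: keep the stylus in the gripper and the button pressed down with it at the end, with the isolator left off. Do not press the reset buttons of the two relays with green windows, nor the orange one's before the isolator is off, and leave the contactor, screw jar and terminal strip where they are.

Things in the scene. Friction and masses are not known exactly. Their poses are not given: they have to be found in the camera images.
- panel: white mounting plate, 160 mm (x) by 400 mm (y) and 20 mm thick, lying fixed on the bench; it carries three relays in a row and, near its +y end, the isolator on a yellow square. Origin: centre of its underside, on the bench; x away from the robot (at yaw 0), y along the row towards the isolator, z up
- isolator (a joint): angle in rad of the black rotary isolator: 0 = on (its bar along the panel's x axis), 1.5 = off against its stop. It turns clockwise as seen from above as the value grows, and stays where it is left (friction about 0.05 N m)
- isolator_grip (a point): point on the isolator's axis at the height to grip, 37 mm above the panel's face (57 mm above the bench). Upright bar 42 mm long (the point's x axis, turns with it), 14 mm wide (y), 32 mm high, its top 7 mm above this point, on a disc 44 mm and a flange 68 mm in diameter. 125 mm from the panel's centre along its y
- tripped: the tripped relay, the one to reset: motor overload relay fixed on the panel: black block 74 x 48 x 44 mm high with a grey cover 60 x 48 mm on it, top 65 mm above the panel's face; on it a flat ORANGE window 14 x 22 mm (robot's side) and the reset hole (far side). Three such relays, 80 mm apart (+-4) in a row along the panel's y, in any order. Origin: centre of underside; axes as the panel's
- tripped_hole (a point): centre of the mouth of the tripped relay's reset hole, level with the cover's top (85 mm above the bench), 12 mm from the relay's centre along +x. Round, vertical, 14 mm in diameter (18 mm at the 2 mm chamfer); the red button's top is 14 mm below the mouth. z up, axes as the panel's
- tripped_button (a joint): travel in m of the red round button (11 mm in diameter) at the bottom of the tripped relay's reset hole: 0 = up, 0.006 = fully down against its stop. It springs back; the spring needs 1.5 N to start and 4.5 N at the stop
- stand: yellow block 70 x 70 x 60 mm high, fixed on the bench, with a hole of 10 mm diameter and 56 mm depth in the middle of its top, in which the stylus stands. Origin: centre of its underside; z up
- stylus: the stylus: a blue round handle 22 mm in diameter and 75 mm long above a straight steel rod 6 mm in diameter that sticks out 52 mm below the handle; 127 mm long in all, about 60 g. Starts upright, rod in the stand's hole, handle resting on the stand's top (60 to 135 mm above the bench). Origin: the rod's tip; z up the handle, which spans z = 52 to 127 mm
- stylus_tip (a point): the tip (lower end) of the stylus's steel rod; same frame as the stylus
- healthy_a_hole (a point): centre of the mouth of the healthy relay's reset hole, level with the cover's top (85 mm above the bench), 12 mm from the relay's centre along +x. Round, vertical, 14 mm in diameter (18 mm at the 2 mm chamfer); the red button's top is 14 mm below the mouth. z up, axes as the panel's. This relay looks like the tripped one but its window is GREEN
- healthy_a_button (a joint): travel in m of the red round button (11 mm in diameter) at the bottom of the healthy relay's reset hole: 0 = up, 0.006 = fully down against its stop. It springs back; the spring needs 1.5 N to start and 4.5 N at the stop
- healthy_b_hole (a point): centre of the mouth of the healthy relay's reset hole, level with the cover's top (85 mm above the bench), 12 mm from the relay's centre along +x. Round, vertical, 14 mm in diameter (18 mm at the 2 mm chamfer); the red button's top is 14 mm below the mouth. z up, axes as the panel's. This relay looks like the tripped one but its window is GREEN
- healthy_b_button (a joint): travel in m of the red round button (11 mm in diameter) at the bottom of the healthy relay's reset hole: 0 = up, 0.006 = fully down against its stop. It springs back; the spring needs 1.5 N to start and 4.5 N at the stop
- contactor: bystander: loose contactor, black block 70 x 45 mm with a grey top, 61 mm high. Origin: centre of its underside
- screw_jar: bystander: glass jar with a steel cap, 60 mm in diameter, 75 mm high. Origin: centre of its underside
- terminal_strip: bystander: white terminal strip 42 x 100 x 30 mm. Origin: centre of its underside
There are look-alikes about, which are no part of the job. Of the things like the stylus, leave any that is turquoise; of the rest the smaller one is meant.

How it is judged:
By the outcome, as a careful person would: the job done as asked, in the order asked, and still so for the second after the job is handed in, while the arm keeps its last pose, push and grip.
It also fails if it takes over 54 s, if anything falls off the work surface, if the arm or the gripper's body presses on something with over 40 N, if the wrist force passes 120 N, or if a joint passes its speed limit or range.

## Working session

There is one attempt and no reset: what is moved stays moved. The work goes in short steps, each a Python script; the robot and the scene stay as the last script left them, time stands still between calls to the robot, and variables do not carry over. Pictures are saved under pics/ and viewed, at most 10 in all, crops included, and the job is handed in when it is done.

```bash
mkdir -p pics
cat > h.py <<'E'
import numpy as np, cv2
from workcell import manip, effector, planner, status, cams, ticket
def save(n,im,s=1):
    im=cv2.resize(im,None,fx=s,fy=s,interpolation=cv2.INTER_CUBIC) if s!=1 else im
    cv2.imwrite('pics/'+n+'.png',im[:,:,::-1])
def world(c):
    K=np.array(c['camera_matrix']);z=c['z_map'];v,u=np.mgrid[:z.shape[0],:z.shape[1]]
    P=np.stack([(u-K[0,2])/K[0,0]*z,(v-K[1,2])/K[1,1]*z,z],-1)
    return (P-np.array(c['t']))@np.array(c['R'])
def ray(c,uv,h):
    K=np.array(c['camera_matrix']);R=np.array(c['R']);t=np.array(c['t'])
    d=R.T@np.linalg.inv(K)@np.array([uv[0],uv[1],1.]);o=-R.T@t
    return o+d*(h-o[2])/d[2]
E
python3 - <<'E'
from h import *
import pickle
for n in('scene','top'):
    c=cams.capture(n);save(n,c['pixels']);pickle.dump(c,open(n+'.pkl','wb'));print(n,np.array(c['camera_matrix']).tolist(),(-np.array(c['R']).T@np.array(c['t'])))
E
```

```text
scene [[470.38722319405025, 0.0, 316.856467149074], [0.0, 470.38722319405025, 202.4731446384644], [0.0, 0.0, 1.0]] [0.91395066 0.67913919 0.78632086]
top [[420.0160183619506, 0.0, 318.2667515995695], [0.0, 420.0160183619506, 205.95398509795967], [0.0, 0.0, 1.0]] [ 0.31107474 -0.05086469  1.28393125]
```

View pics/top.png

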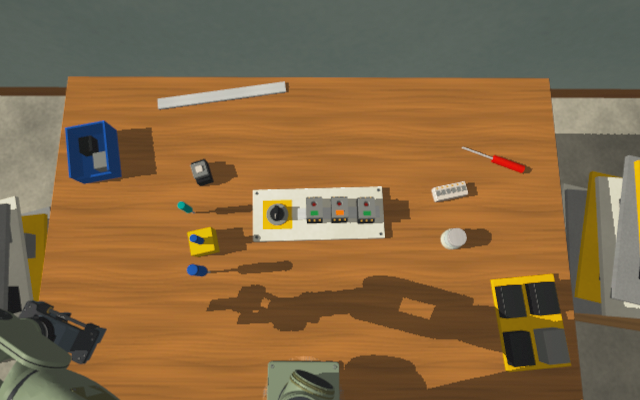

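View pics/scene.png

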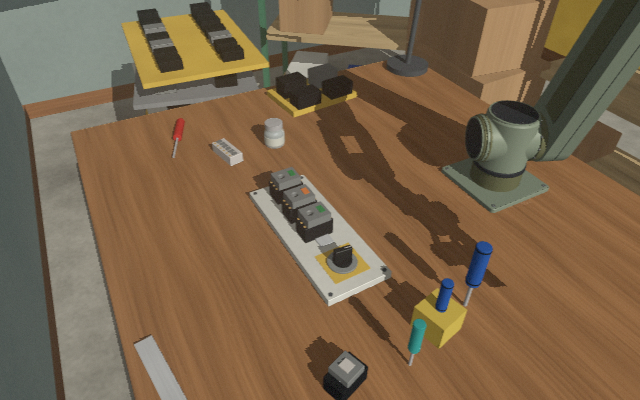

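The top view shows the tripped relay (orange) at (340,212) between two green ones, and the isolator at (278,213). There are three stylus candidates: turquoise at (185,207), blue in the yellow stand at (197,239), and a larger blue one at (197,270). The smaller blue one, in the yellow stand, fits the description. Next I measure and confirm with a crop.

Run:
```python
from h import *
import pickle
C={n:pickle.load(open(n+'.pkl','rb')) for n in('scene','top')}
def blobs(n,f,h,amin,roi=None):
    c=C[n];p=cv2.cvtColor(c['pixels'],cv2.COLOR_RGB2HSV).astype(int)
    m=f(p[...,0],p[...,1],p[...,2]).astype(np.uint8)
    k,l,s,ce=cv2.connectedComponentsWithStats(m)
    W=world(c)
    for i in range(1,k):
        if s[i,4]>=amin:
            w=W[l==i]; 
            x=ray(c,ce[i],h)
            if -.5<x[1]<.5 and .2<x[0]<.8: print(n,ce[i].round(1),s[i,4],'ray',x.round(4),'depth med',np.median(w,0).round(4),'zmax',w[:,2].max().round(3))
for n in C:
    print('orange');blobs(n,lambda h,s,v:(h>5)&(h<16)&(s>200)&(v>170),.085,8)
    print('green');blobs(n,lambda h,s,v:(h>45)&(h<80)&(s>120)&(v>60),.085,8)
    print('red');blobs(n,lambda h,s,v:((h<5)|(h>174))&(s>120)&(v>60),.085,4)
    print('blue');blobs(n,lambda h,s,v:(h>105)&(h<125)&(s>150),.135,25)
    print('yellow');blobs(n,lambda h,s,v:(h>20)&(h<30)&(s>180)&(v>120),.06,60)
# panel top by depth
for n in C:
    c=C[n];W=world(c);p=cv2.cvtColor(c['pixels'],cv2.COLOR_RGB2HSV)
    ok=(c['z_map']>0)&(W[...,2]>.012)&(W[...,2]<.028)&(W[...,0]>.3)&(W[...,0]<.75)&(abs(W[...,1])<.3)&(p[...,1]<60)&(p[...,2]>140)
    m=ok.astype(np.uint8);k,l,s,ce=cv2.connectedComponentsWithStats(m);i=1+s[1:,4].argmax();vu=np.argwhere(l==i)
    q=np.array([ray(c,(u,v),.02)[:2] for v,u in vu],np.float32)
    print(n,'panel',cv2.minAreaRect(q),np.median(W[l==i][:,2]))
top=C['top']['pixels'][165:285,160:400];sc=C['scene']['pixels'][230:370,370:530]
a=cv2.resize(top,(760,380),interpolation=cv2.INTER_CUBIC);save('crop1',a)
```

```text
orange
green
red
blue
scene [478.4 263.7] 652 ray [0.3672 0.2977 0.135 ] depth med [0.3684 0.2983 0.1357] zmax 0.786
scene [444.3 294.3] 327 ray [0.47   0.3243 0.135 ] depth med [0.4527 0.3108 0.11  ] zmax 0.786
yellow
orange
top [339.4 212.5] 25 ray [ 0.5272 -0.1035  0.085 ] depth med [ 0.5262 -0.1026  0.0848] zmax 0.093
green
top [314.  212.5] 28 ray [ 0.5267 -0.03    0.085 ] depth med [ 0.5263 -0.03    0.0861] zmax 0.091
top [366.9 212.6] 27 ray [ 0.5276 -0.1833  0.085 ] depth med [ 0.5267 -0.1835  0.0854] zmax 0.089
red
top [313.5 204. ] 8 ray [ 0.5518 -0.0283  0.085 ] depth med [ 0.5551 -0.0281  0.0703] zmax 0.074
top [339.  203.3] 7 ray [ 0.5545 -0.1025  0.085 ] depth med [ 0.5577 -0.1031  0.0709] zmax 0.074
top [365.7 204.1] 9 ray [ 0.5526 -0.1801  0.085 ] depth med [ 0.5554 -0.1822  0.0734] zmax 0.084
blue
top [196. 239.] 74 ray [0.4413 0.2928 0.135 ] depth med [0.4427 0.2966 0.1304] zmax 1.284
top [196.2 270. ] 160 ray [0.3571 0.2868 0.135 ] depth med [0.3556 0.279  0.169 ] zmax 1.284
yellow
top [276.8 214.4] 404 ray [0.5247 0.0805 0.06  ] depth med [0.5268 0.0841 0.0202] zmax 1.284
top [201.8 241.4] 491 ray [0.443  0.2977 0.06  ] depth med [0.4382 0.2954 0.0586] zmax 1.284
scene panel ((0.5386921167373657, -0.0336783230304718), (0.15938501060009003, 0.4022997319698334), 1.6835829019546509) 0.01904412283742893
top panel ((0.5369844436645508, -0.040884241461753845), (0.15926493704319, 0.3975311517715454), 1.99025297164917) 0.019289468143607904
```

View pics/crop1.png

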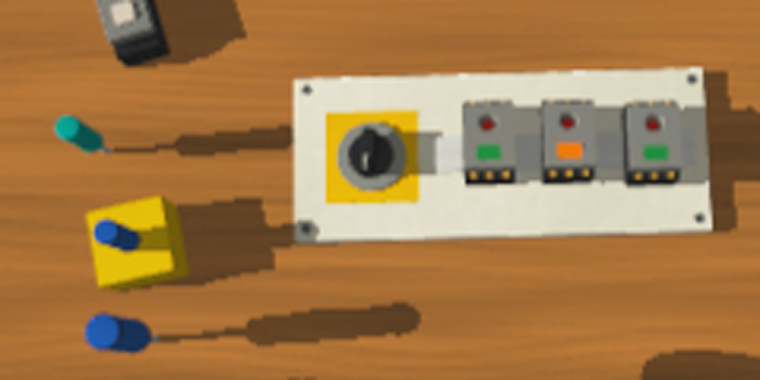

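The crop confirms the blue stylus in the yellow stand and the orange window on the middle relay. I'll go closer with the wrist camera.

```bash
cat >> h.py <<'E'
from scipy.spatial.transform import Rotation as Ro
def wcap():
    s=status.sense();c=cams.capture('wrist');T=np.eye(4);T[:3,:3]=Ro.from_euler('xyz',s['eef_rot'],degrees=True).as_matrix();T[:3,3]=s['tool_pos']
    c['T']=T@np.array(c['hand_eye']);return c
def wray(c,uv,h):
    K=np.array(c['camera_matrix']);x=(uv[0]-K[0,2])/K[0,0];y=(uv[1]-K[1,2])/K[1,1];r=np.hypot(x,y)+1e-12
    d=c['T'][:3,:3]@np.array([x/r*np.sin(r),y/r*np.sin(r),np.cos(r)]);o=c['T'][:3,3];return o+d*(h-o[2])/d[2]
def wblobs(c,f,h,amin):
    p=cv2.cvtColor(c['pixels'],cv2.COLOR_RGB2HSV).astype(int)
    k,l,s,ce=cv2.connectedComponentsWithStats(f(p[...,0],p[...,1],p[...,2]).astype(np.uint8))
    return [(ce[i].round(1),s[i,4],wray(c,ce[i],h).round(4)) for i in range(1,k) if s[i,4]>=amin]
E
python3 - <<'E'
from h import *
import pickle
s=status.sense();print(s['time_s'],s['tool_pos'],s['eef_rot'])
for y in(1.8,181.8,-178.2):
  for d in(0,-86):
    q=planner.solve_ik([.533,.088,.045],[180,0,y+d]);print(y,d,None if q is None else np.round(q,1))
manip.line_to([.213,.534,.33],feed=.25)
manip.goto([.50,-.0,.30],[180,0,1.8])
c=wcap();pickle.dump(c,open('w1.pkl','wb'));save('w1',c['pixels'])
print(np.array(c['hand_eye']).round(3).tolist(),np.array(c['camera_matrix']).round(1).tolist())
print(wblobs(c,lambda h,s,v:(h>5)&(h<16)&(s>200)&(v>170),.085,30))
print(wblobs(c,lambda h,s,v:((h<5)|(h>174))&(s>120)&(v>60),.071,15))
print(wblobs(c,lambda h,s,v:(h>45)&(h<80)&(s>120)&(v>60),.085,30))
print(status.sense()['time_s'])
E
```

```text
0.1 [0.21247467 0.53382057 0.21320831] [-1.79909238e+02 -1.71207097e-03  1.58296108e+02]
1.8 0 [  8.2  24.6 107.3  -0.   48.   96.4]
1.8 -86 None
181.8 0 [  8.2  24.6 107.3   0.   48.  -83.6]
181.8 -86 [  8.2  24.6 107.3  -0.   48.    2.4]
-178.2 0 [  8.2  24.6 107.3   0.   48.  -83.6]
-178.2 -86 [  8.2  24.6 107.3  -0.   48.    2.4]
[[-0.001, -0.971, -0.238, 0.065], [1.0, -0.001, 0.0, 0.001], [-0.0, -0.238, 0.971, -0.17], [0.0, 0.0, 0.0, 1.0]] [[309.7, 0.0, 316.2], [0.0, 309.7, 198.8], [0.0, 0.0, 1.0]]
[]
[(array([614.2,  97.9]), np.int32(370), array([ 0.68  , -0.5521,  0.071 ])), (array([395.7, 137.4]), np.int32(30), array([ 0.554 , -0.1028,  0.071 ])), (array([450.9, 143.1]), np.int32(22), array([ 0.5523, -0.1832,  0.071 ]))]
[]
2.9417
```

View pics/w1.png

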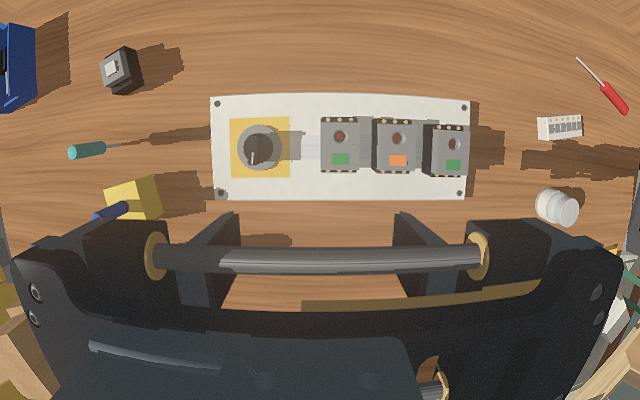

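The wrist view shows the isolator at (260,147) and the orange relay at (398,145). I'll refine the yellow square, panel rectangle and covers by casting rays on their planes.

```bash
cat >> h.py <<'E'
def wrect(c,m,h):
    ct=max(cv2.findContours(m.astype(np.uint8),cv2.RETR_EXTERNAL,cv2.CHAIN_APPROX_NONE)[0],key=cv2.contourArea)
    q=np.array([wray(c,p[0],h)[:2] for p in ct],np.float32);return cv2.minAreaRect(q),cv2.minEnclosingCircle(q)
E
python3 - <<'E'
from h import *
import pickle
c=pickle.load(open('w1.pkl','rb'));p=cv2.cvtColor(c['pixels'],cv2.COLOR_RGB2HSV).astype(int);H,S,V=p[...,0],p[...,1],p[...,2]
v,u=np.mgrid[:400,:640]
box=(u>200)&(u<480)&(v>85)&(v<206)
print('yellow',wrect(c,box&(u<300)&(H>18)&(H<32)&(S>120)&(V>90),.02)[0])
m=(box&(S<70)&(V>130)).astype(np.uint8);print('panel',wrect(c,cv2.morphologyEx(m,cv2.MORPH_CLOSE,np.ones((5,5))),.02)[0])
print([p[a[1],a[0]].tolist() for a in((398,160),(341,158),(452,164),(325,150),(340,138),(397,139))])
print('orange',wrect(c,box&(H>3)&(H<18)&(S>130)&(V>120)&(u>300),.085)[0])
for lo,hi in((320,365),(435,470)): print('green',wrect(c,box&(u>lo)&(u<hi)&(H>40)&(H<85)&(S>80)&(V>40),.085)[0])
for x,y in((217,104),(220,193),(465,107),(460,193)):
    mm=(box&(abs(u-x)<8)&(abs(v-y)<8)&(V<110)); print('screw',wray(c,(u[mm].mean(),v[mm].mean()),.02).round(4),mm.sum())
crop=c['pixels'][90:205,205:475];save('w1c',crop,2.9)
E
```

```text
yellow ((0.5310534834861755, 0.0855279490351677), (0.0868438184261322, 0.08803769946098328), 1.4916305541992188)
panel ((0.5349313616752625, -0.04038134217262268), (0.16015157103538513, 0.40104421973228455), 1.8300257921218872)
[[12, 140, 224], [59, 78, 161], [62, 93, 154], [20, 15, 154], [4, 113, 145], [3, 131, 140]]
orange ((0.5256675481796265, -0.10352341830730438), (0.012945927679538727, 0.02027147077023983), 3.2369959354400635)
green ((0.519516110420227, -0.036882173269987106), (0.0024062623269855976, 0.003976644482463598), 20.818666458129883)
green ((0.5243722200393677, -0.1820746660232544), (0.01225114706903696, 0.020162422209978104), 3.8884644508361816)
screw [0.5967 0.1497 0.02  ] 11
screw [0.46   0.1464 0.02  ] 33
screw [ 0.6092 -0.2311  0.02  ] 32
screw [ 0.4741 -0.2356  0.02  ] 25
```

View pics/w1c.png

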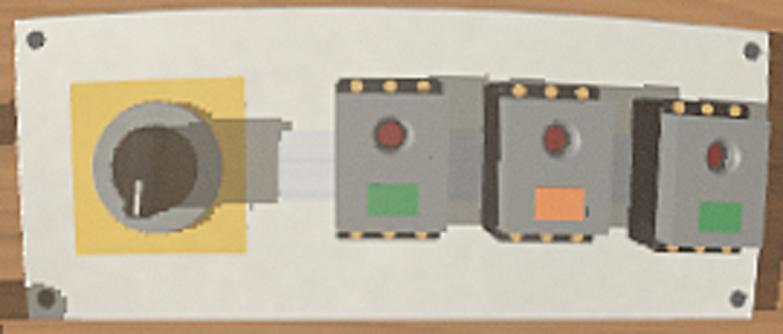

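Run:
```python
from h import *
import pickle
P=np.array([.531,.085]);Y=181.8
manip.goto([*P,.20],[180,0,Y])
manip.line_to([*P,.039],feed=.12)
print(status.sense()['ft_force'])
effector.grab();s=status.sense();print('grip',s['opening'],s['ft_force'],s['ft_torque'],s['tool_pos'])
for d in(30,60,80,86,88):
    manip.goto([*P,.039],[180,0,Y-d]);s=status.sense();print(d,np.round(s['ft_force'],1),np.round(s['ft_torque'],3),np.round(s['eef_rot'],2),s['time_s'])
effector.open_jaws();print(status.sense()['ft_torque'])
manip.line_to([*P,.22],feed=.2)
manip.goto([.49,.0,.30],[180,0,Y-180])
c=wcap();pickle.dump(c,open('w2.pkl','wb'))
x=c['pixels'];save('w2',cv2.resize(x[80:210,60:480],(800,248),interpolation=cv2.INTER_CUBIC));print(status.sense()['time_s'])
```

```text
[0.01108015 0.25717204 0.30385563]
grip 0.014088017403896865 [-2.25791931  4.71543515  2.14559718] [ 0.87447734  0.39081305 -0.07327551] [0.53008086 0.08596797 0.03892665]
30 [-2.1  8.2  2.1] [ 1.34   0.378 -0.004] [ 1.7989e+02 -1.5000e-01  1.5171e+02] 8.6833
60 [-1.3  9.1 -1.7] [ 1.652  0.214 -0.052] [179.89  -0.19 121.69] 9.25
80 [ 1.2  9.5 -2. ] [ 1.736  0.049 -0.026] [179.9   -0.23 101.68] 9.675
86 [ 0.9  9.7 -2.3] [1.777 0.017 0.42 ] [179.9   -0.21  95.8 ] 9.925
88 [-0.1 10.3 -1.2] [ 1.709 -0.013  0.947] [ 1.799e+02 -1.700e-01  9.394e+01] 10.175
[-0.05896587  0.04966247 -0.04720145]
13.8
```

View pics/w2.png

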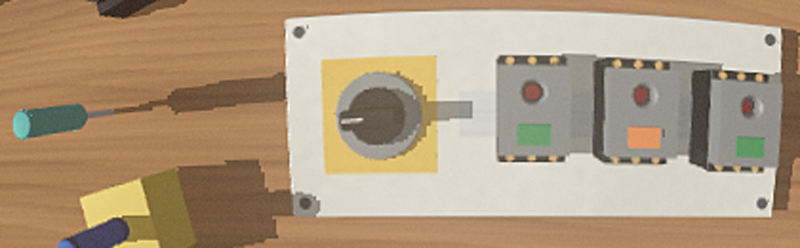

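The isolator's mark now points along +y, so the bar is off, and the torque rise showed the stop. Next I take near-vertical views of the hole and of the stylus.

Run:
```python
from h import *
import pickle
v,u=np.mgrid[:400,:640]
def hsv(c): p=cv2.cvtColor(c['pixels'],cv2.COLOR_RGB2HSV).astype(int);return p[...,0],p[...,1],p[...,2]
manip.goto([.50,-.105,.24],[180,0,1.8]);manip.sleep(.2)
c=wcap();pickle.dump(c,open('w3.pkl','wb'));H,S,V=hsv(c)
print('orange',wrect(c,(abs(u-320)<60)&(H>3)&(H<18)&(S>130)&(V>120)&(v<205),.085)[0])
print('red',wrect(c,(abs(u-320)<60)&((H<7)|(H>172))&(S>90)&(v<205)&(V>60),.071)[1])
g=(abs(u-320)<60)&(S<40)&(V>90)&(V<190)
a=c['pixels'][60:210,200:440]
manip.goto([.36,.295,.30],[180,0,1.8]);manip.sleep(.2)
c=wcap();pickle.dump(c,open('w4.pkl','wb'));H,S,V=hsv(c)
for b in wblobs(c,lambda h,s,v:(h>105)&(h<128)&(s>120),.135,60):print(b)
for b in wblobs(c,lambda h,s,v:(h>20)&(h<32)&(s>120)&(v>90),.06,300):print('y',b)
b=c['pixels'][20:320,140:500]
save('w34',np.hstack([cv2.resize(a,(400,250),interpolation=3),cv2.resize(b,(300,250))]));print(status.sense()['time_s'])
```

```text
orange ((0.5260709524154663, -0.10360546410083771), (0.011766324751079082, 0.0201690886169672), 1.850711703300476)
red ((0.5542055368423462, -0.10267991572618484), 0.005521172657608986)
(array([102.4,   8.3]), np.int32(1146), array([0.593 , 0.5807, 0.135 ]))
(array([318.8, 200.5]), np.int32(259), array([0.3422, 0.2898, 0.135 ]))
y (array([452.2,  67.8]), np.int32(1247), array([0.5195, 0.108 , 0.06  ]))
y (array([ 14.7, 174.2]), np.int32(2987), array([0.3588, 0.8974, 0.06  ]))
y (array([310.7, 112.8]), np.int32(2304), array([0.4413, 0.3028, 0.06  ]))
y (array([632.6, 259.8]), np.int32(352), array([ 0.1959, -0.4801,  0.06  ]))
y (array([ 13.8, 355.5]), np.int32(2219), array([-0.2046,  1.2198,  0.06  ]))
16.4333
```

View pics/w34.png

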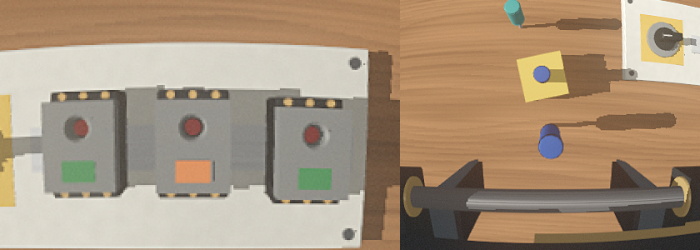

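The left half shows the hole and its red button at the orange relay. The right half shows the small blue stylus in the stand, seen from above at about (310,109) in the full image; my mask missed its paler top.

Run:
```python
from h import *
import pickle
c=pickle.load(open('w4.pkl','rb'));v,u=np.mgrid[:400,:640]
p=cv2.cvtColor(c['pixels'],cv2.COLOR_RGB2HSV).astype(int);H,S,V=p[...,0],p[...,1],p[...,2]
m=(abs(u-310)<22)&(abs(v-109)<22)&(H>95)&(H<135)&(S>70)
print(m.sum(),u[m].mean(),v[m].mean(),'h135',wrect(c,m,.135),'cam',c['T'][:3,3])
y=(abs(u-310)<45)&(abs(v-109)<45)&(((H>18)&(H<35)&(S>90))|m)
print('stand',wrect(c,y,.06))
for yaw in(1.8,181.8):
  for P in([.44,.3,.086],[.554,-.103,.14]): print(yaw,np.round(planner.solve_ik(P,[180,0,yaw]),1))
```

```text
293 309.64846416382255 108.33788395904436 h135 (((0.44306129217147827, 0.3028354346752167), (0.01982014998793602, 0.01979951187968254), 46.93107986450195), ((0.44304853677749634, 0.3028452694416046), 0.010531450621783733)) cam [0.42595927 0.29543339 0.46982595]
stand (((0.443349689245224, 0.3025021553039551), (0.07136201858520508, 0.07152172178030014), 13.608309745788574), ((0.4434364140033722, 0.30257412791252136), 0.049353428184986115))
1.8 [ 33.   21.2 105.7  -0.   53.1 121.2]
1.8 [-11.7  20.5  97.6  -0.   61.9  76.5]
181.8 [ 33.   21.2 105.7   0.   53.1 -58.8]
181.8 [ -11.7   20.5   97.6    0.    61.9 -103.5]
```

Run:
```python
from h import *
import pickle
P=[.4431,.3027];R=[180,0,1.8]
manip.goto([*P,.25],R);manip.line_to([*P,.086],feed=.15)
print(np.round(status.sense()['ft_force'],2))
effector.grab();s=status.sense();print('grip',s['opening'],np.round(s['ft_force'],2),s['gripper_force'],np.round(s['tool_pos'],4))
manip.line_to([*P,.26],feed=.15);s=status.sense();print(s['opening'],np.round(s['ft_force'],2),np.round(s['ft_torque'],3))
manip.goto([.5542,-.1027,.26],R);manip.line_to([.5542,-.1027,.185],feed=.1);manip.sleep(.3)
s=status.sense();print(np.round(s['tool_pos'],4),s['time_s'])
c=wcap();pickle.dump(c,open('w5.pkl','wb'));d=cams.capture('scene');pickle.dump(d,open('s5.pkl','wb'));
save('w5',np.hstack([cv2.resize(c['pixels'][100:300,200:440],(420,350),interpolation=3),cv2.resize(d['pixels'][100:260,230:400],(372,350),interpolation=3)]))
```

```text
[ 0.03 -0.29 -0.29]
grip 0.02150156758747674 [0.27 1.75 0.12] 29.99997854232788 [0.4431 0.3027 0.086 ]
0.02120683883711043 [ 0.14  0.31 -1.07] [-0.002  0.134  0.021]
[ 0.5544 -0.1028  0.1854] 23.2667
```

View pics/w5.png

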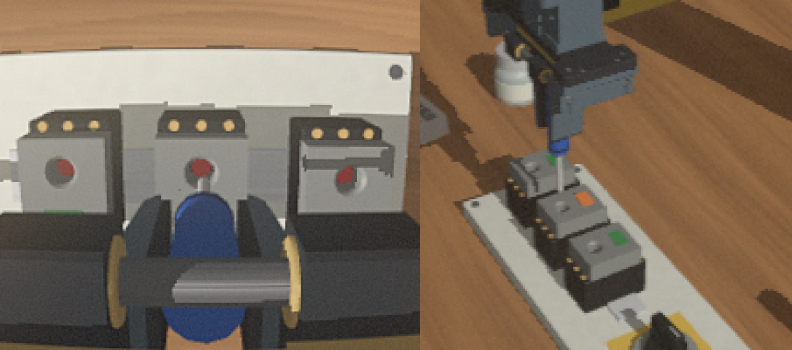

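Run:
```python
from h import *
import pickle
c=pickle.load(open('w5.pkl','rb'));d=pickle.load(open('s5.pkl','rb'))
p=cv2.cvtColor(c['pixels'],cv2.COLOR_RGB2HSV).astype(int);H,S,V=p[...,0],p[...,1],p[...,2];v,u=np.mgrid[:400,:640]
m=(abs(u-316)<15)&(abs(v-196)<14)&((H<7)|(H>172))&(S>90)&(V>60)
print('red',wrect(c,m,.071)[1],wrect(c,m,.071)[0])
a=cv2.resize(c['pixels'][180:220,290:342],(390,300),interpolation=0)
b=cv2.resize(d['pixels'][165:225,275:345],(350,300),interpolation=0)
save('w6',np.hstack([a,b]))
```

```text
red ((0.5535521507263184, -0.10229435563087463), 0.005485360510647297) ((0.5535386800765991, -0.10228975117206573), (0.008714823983609676, 0.010381488129496574), 1.7583763599395752)
```

View pics/w6.png

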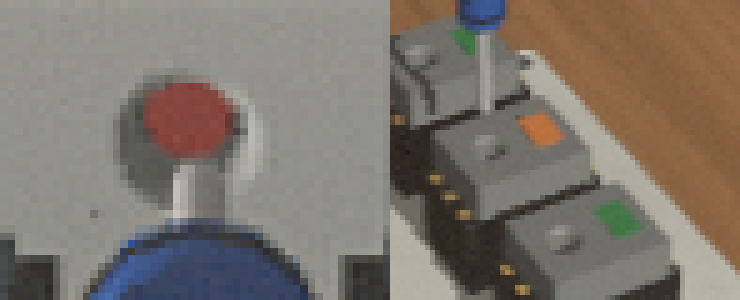

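Run:
```python
from h import *
import pickle
c=pickle.load(open('w5.pkl','rb'));d=pickle.load(open('s5.pkl','rb'))
print('tip far edge w',wray(c,(316.6,200.8),.107),'mouth far',wray(c,(315.3,189.6),.085),'L/R',wray(c,(305.3,198.5),.085),wray(c,(325.3,198.5),.085))
print('scene tip',ray(d,(294.4,187),.107),'mouth',ray(d,(295,194.6),.085))
```

```text
tip far edge w [ 0.5574769  -0.10408078  0.107     ] mouth far [ 0.56223515 -0.10281266  0.085     ] L/R [ 0.55378739 -0.09407265  0.085     ] [ 0.55433889 -0.11204457  0.085     ]
scene tip [ 0.55615637 -0.09858551  0.107     ] mouth [ 0.55581165 -0.09730093  0.085     ]
```

Tip and mouth agree to about 1 mm in both views (mouth width 18 mm as specified). I'll correct by (-0.7, +1.0) mm and descend, watching the force.

Run:
```python
from h import *
P=[.5537,-.1017]
manip.line_to([*P,.185],feed=.05);manip.sleep(.2)
f0=np.array(status.sense()['ft_force'])
z=.185
for z in [.165,.155,.151]+list(np.arange(.149,.1385,-.001)):
    manip.line_to([*P,z],feed=.04);manip.sleep(.1);s=status.sense();f=np.array(s['ft_force'])-f0
    print(round(z,4),np.round(s['tool_pos'],4),np.round(f,2),round(s['opening'],5))
    if z>.150 and np.linalg.norm(f)>3: print('early contact');break
    if f[2]>11: break
print(s['time_s'])
```

```text
0.165 [ 0.5539 -0.1018  0.1652] [ 1.43 -0.96 -0.72] 0.02167
0.155 [ 0.5538 -0.1017  0.155 ] [ 1.07 -0.73 -0.87] 0.02151
0.151 [ 0.5537 -0.1017  0.151 ] [ 1.05  0.73 -1.01] 0.02152
0.149 [ 0.5537 -0.1017  0.149 ] [ 0.99 -0.27 -0.7 ] 0.02147
0.148 [ 0.5537 -0.1017  0.1482] [-0.41 -0.11  1.13] 0.02125
0.147 [ 0.5538 -0.1017  0.1471] [1.29 0.04 1.28] 0.02158
0.146 [ 0.5537 -0.1017  0.1461] [-0.04 -0.05  2.09] 0.02152
0.145 [ 0.5538 -0.1017  0.1451] [-0.32  1.03  2.79] 0.02106
0.144 [ 0.5537 -0.1017  0.1441] [ 0.21 -0.16  2.82] 0.02158
0.143 [ 0.5538 -0.1017  0.1431] [0.03 0.34 4.15] 0.02172
0.142 [ 0.5539 -0.1017  0.1427] [-1.33 -0.38  7.43] 0.0217
0.141 [ 0.554  -0.1018  0.1426] [-2.3   0.67 12.23] 0.02149
28.5667
```

The button's spring force started at z = 0.149 and the hard stop came about 6 mm lower, which matches the full travel. I'll check that the hold is steady, then hand in.

Run:
```python
from h import *
for _ in range(3):
    manip.sleep(.4);s=status.sense();print(np.round(s['tool_pos'],4),np.round(s['ft_force'],2),round(s['opening'],5))
if s['ft_force'][2]>5 and s['tool_pos'][2]<.1435: print(ticket.close_job())
```

```text
[ 0.554  -0.1017  0.1426] [-1.87  0.46 11.67] 0.02168
[ 0.554  -0.1017  0.1426] [-1.8   0.16 11.12] 0.02188
[ 0.554  -0.1017  0.1426] [-2.17  0.43 11.18] 0.02124
the job is handed in; nothing more can be done
None
```

I turned the isolator off against its stop, then took the stylus from the stand and pressed the tripped relay's reset button fully down; I handed the job in at about 30 s with the stylus still gripped and holding it down at a steady 11 N or so.

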